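# Feel the upper edge of a filed collar for burrs

## Robot

A 6-joint arm with a two-finger parallel gripper is mounted at the origin on the work surface. World frame = base frame: x ahead of the robot, y to its left, z up, the work surface at z = 0. Lengths are in m, angles in rad, forces in N, time in s.
With the tool pointing down it reaches from about 0.275 to 0.725 m from the base axis. Payload 5.6 kg.
Tool frame: the origin (TCP) lies midway between the tips of the shut fingers; the grasp point (between the pads) lies 19 mm behind it; z points along the fingers, y is the line along which they close (so a half turn about z gives the same grasp; the last joint's range is limited). The gripper opens to 85 mm and grips with 20 to 120 N. Pads are 22 mm wide; open, the fingers measure 114 mm over their backs; the gripper's body (76 mm by 85 mm) begins 54 mm behind the grasp point. The pads swing forward as they close: fully open they stand 13 mm farther back than shut.
Start: joints at [1.501, 0.255, 0.108, 0, -1.424, -0.285], TCP at [0.191, 0.516, 0.198] pointing down, gripper open.
Joint ranges: [-2.95, 2.95], [-1.21, 1.97], [-1.09, 1.5], [-2.87, 1.71], [-2.94, -0.07], [-3.05, 3.05]. Speed limits (rad/s): [2.57, 2.57, 3.14, 3.14, 3.14, 3.14].

## Interface

Orientations are given as a unit quaternion [w, x, y, z].
In Python, from cell import r, eyes, models gives the robot as it stands. The module is installed in compiled form; this text tells all that it offers.
- The arm moves only by the shell command python3 -m crank 'ROWS' [OPENING]. ROWS is JSON, a list of rows, each an object of numbers: "tx", "ty", "tz": the shift along the world's x, y, z in m; "turn": the turn about the world's z in rad. A call has 1 to 12 rows; each row shifts and turns the commanded pose from where the row before left it; what a row does not reach is not made up. A row lasts 1/12 s, in which the tool goes at most 41.7 mm and 7.16 degrees, less where a joint would pass 70% of its speed; a pose out of reach is approached as far as the arm can. A call is refused whole if a number of a shift passes 0.0417 or a number of a turn 0.125, either way. A call with a gripper value outside its range is refused whole. OPENING is the finger opening in m, from 0 to 0.0854, set as the call begins (- or left out, the last holds). The fingers move at their own pace and stop on an object; the grip force is fixed at half the most. Time passes only in rows, so rows that do not move let the fingers close. It gives the time, the measured TCP pose, the force, the opening and the grip force at its end, in the units of the state.
- r.get_state(): the state, without advancing time (a new reading comes with each control period).
- eyes.capture(name): name is "scene" or "top"; returns a dict with "pixels" (384x512x3 uint8, red, green, blue), "depth" (384x512 float32, m along the optical axis (not along the pixel's ray), 0 where there is no reading), "camera_matrix" (3x3 intrinsics, pixels), "origin" and "orientation" of the camera in the world. Camera axes: x right, y down, z forward; pixel columns grow to the right and rows downward; lengths in m; the calibration is good to about 2 mm. A picture is of the moment at which its call begins.
- r.job_done(): hands the job in; it is judged then, once.
Trained networks look in a picture, given as the dict that the camera call returned (one of the last four; its "shot" number tells which), for a name from the list of things; names that differ only in an ending like _2 or _b are one class to them, and where a whole thing is asked for, a point or a joint stands for the part that bears it (a point fixed in the world has none). Each returns a list of dicts, best first, with "score" (0 to 1); they miss things now and then, are a little off and sometimes report something else, mostly with a low value. They report only what shows in the picture. A call takes as long as a camera call.
- models.boxes_of(picture, query): "at" ([x, y, z] in m, in world coordinates, good to about 4 mm: the middle of the surface that is visible of it).
- models.silhouettes(picture, query): "region" (384x512 bool, what is visible of it).
The state is a dict: "t": time; "joint_positions": joint angles; "joint_velocities": joint speeds; "effort": joint torques, N m; "tool_pos": TCP position; "tool_rot": TCP orientation; "wrist_force": force on the tool from outside, world axes, zero at the start; "ft_torque": the same for the moment, N m; "opening": finger opening in m; "grip_force": force on a finger pad.
Only numpy, scipy, OpenCV 4.12 (cv2) and the standard library are available. Lean on these libraries where they do the work, as an engineer would, in place of code of your own. Each camera call takes 0.05 s, during which the arm holds its last target. There are 200 camera calls.

## Task

The silver collar held by the two third hands on the soldering turntable has just been filed: feel its upper edge for burrs with the fingertips. Touch down at the bare end and stroke lightly along the whole curve, round to the end with the brass ball, then come away upwards. Only touch the collar, so lightly that its springy tweezers sink no more than about 5 mm, never lift it, and leave the things around it where they are.

Things in the scene. Friction and masses are not known exactly. Their poses are not given: they have to be found in the camera images.
- curve_centre (a point): centre of the collar's curve, level with its upper edge (about 125 mm above the bench). The silver collar is an upright band 16 mm high, 4 mm thick, bent to a level arc of 210 degrees, 70 mm radius, 257 mm long. x points to the middle of the band; edge1 to edge7 lie at -85.3, -52.5, -26.25, 0, 26.25, 52.5 and 85.3 degrees from it, the ends at -105 (bare) and 105 (ball), anticlockwise from above
- bare_end (a point): the bare, square-cut end of the collar: point on top of its upper edge, at the very end
- ball_end (a point): the other end of the collar: point on top of its upper edge where the band stops; a 16 mm brass ball is soldered on just beyond it, its top 1 mm below the edge
- collar (a joint): how far the collar has sunk straight down on its springy tweezers, m: 0 at rest, + is down; it gives about 2 mm per newton (0.5 N/mm) wherever it is pressed, springs back when let go, and can be pulled a little up (-). It cannot move sideways
- turntable: soldering turntable, fixed, any heading: grey pan 260 mm across with a dark brown firebrick disc, brick top 42 mm above the bench; origin under its centre. Two third hands stand on it inside the collar (iron feet, black ball joints, steel tweezers with brown grips) and pinch the collar's lower edge; nothing on the turntable is higher than the collar's upper edge
- ring_blank: loose copper ring, 22 mm across, 8 mm high, lying on the brick just outside the collar; origin at its underside. To be left alone
- flux_jar: loose amber jar with black cap, 32 mm across, 42 mm high, standing on the brick in the collar's opening; origin at its underside. To be left alone
- pliers: loose pliers with yellow handles, 150 mm long, 10 mm thick, lying on the bench beside the turntable, jaws towards +x; origin under the middle. To be left alone
- file: loose flat file with a wooden handle, about 200 mm long, 18 mm thick, lying on the bench beside the turntable, blade towards +x; origin under the middle. To be left alone
- edge1 (a point): stretch 1 of 7 of the collar's upper edge, 48 mm long, counted from the bare end; its origin lies on top of the edge, in the middle of the 4 mm thickness and of the stretch's length
- edge2 (a point): stretch 2 of 7 of the collar's upper edge, 32 mm long, counted from the bare end; its origin lies on top of the edge, in the middle of the 4 mm thickness and of the stretch's length
- edge3 (a point): stretch 3 of 7 of the collar's upper edge, 32 mm long, counted from the bare end; its origin lies on top of the edge, in the middle of the 4 mm thickness and of the stretch's length
- edge4 (a point): stretch 4 of 7 of the collar's upper edge, 32 mm long, counted from the bare end; its origin lies on top of the edge, in the middle of the 4 mm thickness and of the stretch's length
- edge5 (a point): stretch 5 of 7 of the collar's upper edge, 32 mm long, counted from the bare end; its origin lies on top of the edge, in the middle of the 4 mm thickness and of the stretch's length
- edge6 (a point): stretch 6 of 7 of the collar's upper edge, 32 mm long, counted from the bare end; its origin lies on top of the edge, in the middle of the 4 mm thickness and of the stretch's length
- edge7 (a point): stretch 7 of 7 of the collar's upper edge, 48 mm long, counted from the bare end; its origin lies on top of the edge, in the middle of the 4 mm thickness and of the stretch's length

How it is judged:
By the outcome, as a careful person would: the job done as asked, in the order asked, and still so for the second after the job is handed in, with the robot touching nothing.
It also fails if it takes over 45 s, if anything falls off the work surface, if the arm or the gripper's body presses on something with over 40 N, if the wrist force passes 120 N, or if a joint passes its speed limit or range.

## Working session

There is one attempt and no reset: what is moved stays moved. The work goes in short steps, Python scripts to look and compute and a shell command to move; the robot and the scene stay as the last step left them, time stands still between calls to the robot, and variables do not carry over. Pictures are saved under pics/ and viewed, at most 10 in all, crops included, and the job is handed in when it is done.

```bash
mkdir -p pics; cat > h.py <<'E'
import numpy as np, cv2
from scipy.spatial.transform import Rotation as R
from scipy.optimize import least_squares
from cell import r, eyes, models
def cloud(p):
    K=np.array(p["camera_matrix"]);d=p["depth"];v,u=np.mgrid[:384,:512]
    c=np.stack([(u-K[0,2])*d/K[0,0],(v-K[1,2])*d/K[1,1],d],-1)
    q=np.array(p["orientation"])
    Rm=q if q.shape==(3,3) else R.from_quat(q[[1,2,3,0]]).as_matrix()
    return c@Rm.T+np.array(p["origin"])
E
python3 - <<'E'
from h import *
s=r.get_state();print(s["t"],s["tool_pos"],s["tool_rot"],s["wrist_force"],s["opening"])
for n in("top","scene"):
    p=eyes.capture(n);cv2.imwrite(f"pics/{n}.png",p["pixels"][...,::-1]);print(n,p["origin"])
    for q in("collar","curve_centre","bare_end","ball_end","edge1","edge4","edge7","turntable","flux_jar","ring_blank","pliers","file"):
        b=models.boxes_of(p,q);print(q,[(np.round(x["at"],3).tolist(),round(x["score"],2)) for x in b[:2]])
    C=cloud(p);m=(p["depth"]>0)&(C[...,2]>.119)&(C[...,2]<.131)
    S=models.silhouettes(p,"collar")
    if S:
        mm=m&S[0]["region"];P=C[mm];print("n",len(P))
        if len(P)>20:
            f=least_squares(lambda a:np.hypot(P[:,0]-a[0],P[:,1]-a[1])-.07,P[:,:2].mean(0),loss="soft_l1",f_scale=.002)
            a=np.degrees(np.arctan2(P[:,1]-f.x[1],P[:,0]-f.x[0]))
            print(f.x,np.abs(f.fun).mean(),np.histogram(a,36,(-180,180))[0],P[:,2].mean())
E
```

```text
0.0 [0.19082869 0.51521743 0.19699109] [ 9.58394532e-04  9.84300648e-01 -1.76497300e-01 -1.38171896e-04] [0.19437666 0.31249039 1.11180094] 0.08550558379160907
top [0.28732457 0.00249838 1.34570468]
collar [([0.508, -0.077, 0.113], 0.66)]
curve_centre [([0.505, -0.079, 0.111], 0.72)]
bare_end [([0.509, -0.076, 0.118], 0.63)]
ball_end [([0.509, -0.075, 0.115], 0.62)]
edge1 [([0.505, -0.074, 0.115], 0.61)]
edge4 [([0.505, -0.074, 0.115], 0.61)]
edge7 [([0.505, -0.074, 0.115], 0.61)]
turntable [([0.509, -0.074, 0.116], 0.74), ([0.529, -0.095, 0.044], 0.68)]
flux_jar []
ring_blank []
pliers [([0.554, 0.36, 0.006], 0.95), ([0.503, -0.076, 0.112], 0.57)]
file [([0.588, -0.395, 0.014], 0.64)]
n 82
[ 0.53399881 -0.09759158] 0.0013264587824148748 [ 2  9  0  0  5 13  0  0  0  0  0  0  0  0  0  0  0  0  0  0  0  0  5  9
  8  3  0  8  1  0  2  5  2 10  0  0] 0.12371958035853406
scene [1.20692732 0.33781696 0.99230084]
collar [([0.514, -0.08, 0.114], 0.82)]
curve_centre [([0.512, -0.077, 0.108], 0.6)]
bare_end [([0.509, -0.079, 0.112], 0.87)]
ball_end [([0.516, -0.077, 0.113], 0.75)]
edge1 [([0.516, -0.078, 0.11], 0.83), ([0.563, 0.362, 0.006], 0.23)]
edge4 [([0.516, -0.078, 0.11], 0.83), ([0.563, 0.362, 0.006], 0.23)]
edge7 [([0.516, -0.078, 0.11], 0.83), ([0.563, 0.362, 0.006], 0.23)]
turntable [([0.564, -0.076, 0.044], 0.73), ([0.518, -0.072, 0.112], 0.2)]
flux_jar [([0.587, -0.171, 0.076], 0.44)]
ring_blank [([0.519, -0.079, 0.115], 0.41)]
pliers [([0.56, 0.359, 0.007], 0.68)]
file [([0.596, -0.39, 0.014], 0.66), ([0.52, -0.08, 0.117], 0.38)]
n 214
[ 0.53787867 -0.09559593] 0.0014628139120666382 [10  9 11 10 13  9  0  0  0  0  0  0  0  0  0  0  0  0  0  3 12 12 11  9
 14  9 11 10  7  2  6  7  9  7 11 12] 0.12300893926802615
```

View pics/top.png

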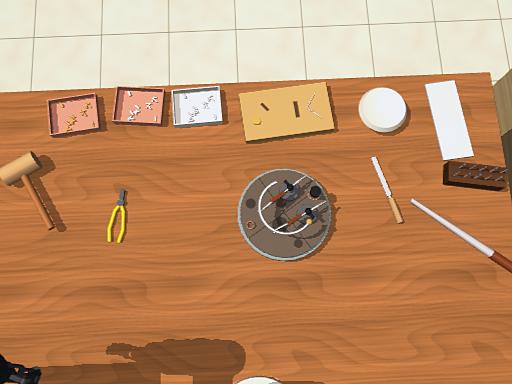

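View pics/scene.png

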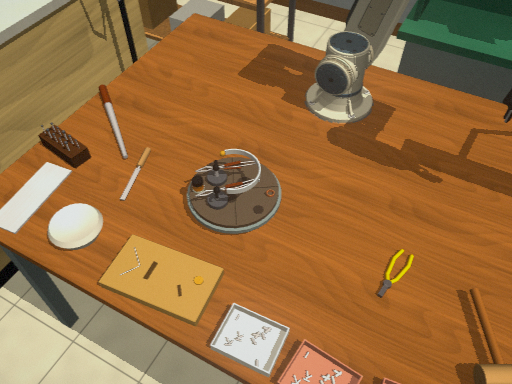

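The top view shows the collar's arc centred near (287,207), opening to the upper right where the jar stands at (316,191). The brass ball seems to be near (310,229), and the ring is at (250,225). I'll refine the fit on enlarged crops.

```bash
cat > fit.py <<'E'
from h import *
A=[];pics={}
for n in("top","scene"):
    for k in range(3):
        p=eyes.capture(n);C=cloud(p);m=(p["depth"]>0)&(np.hypot(C[...,0]-.536,C[...,1]+.0965)<.085)&(np.abs(C[...,2]-.125)<.007)
        m&=np.abs(np.hypot(C[...,0]-.536,C[...,1]+.0965)-.07)<.01
        A.append((n,C[m]))
    pics[n]=(p,m)
allf=[]
for n in("top","scene","all"):
    P=np.vstack([c for k,c in A if n in(k,"all")])
    f=least_squares(lambda a:np.hypot(P[:,0]-a[0],P[:,1]-a[1])-.07,[.536,-.0965],loss="soft_l1",f_scale=.001)
    a=np.degrees(np.arctan2(P[:,1]-f.x[1],P[:,0]-f.x[0]))%360
    print(n,len(P),f.x.round(4),np.abs(f.fun).mean().round(4),"z",np.percentile(P[:,2],[50,90]).round(4),"ang",np.percentile(a,[0,1,99,100]).round(1))
    print(np.histogram(a,72,(0,360))[0])
c=f.x
for n,(p,m) in pics.items():
    K=np.array(p["camera_matrix"]);q=np.array(p["orientation"]);Rm=q if q.shape==(3,3) else R.from_quat(q[[1,2,3,0]]).as_matrix()
    def pj(X): 
        y=(np.array(X)-p["origin"])@Rm@K.T;return y[:2]/y[2]
    u,v=pj([*c,.125]).astype(int);w=45;s=9 if n=="top" else 9
    u0,v0=u-w,v-32
    im=cv2.resize(p["pixels"][v0:v0+65,u0:u0+2*w,::-1],None,fx=8,fy=8,interpolation=cv2.INTER_CUBIC)
    for d in range(0,360,15):
        t=np.radians(d);x=(pj([c[0]+.07*np.cos(t),c[1]+.07*np.sin(t),.125])-[u0,v0]+.5)*8
        cv2.circle(im,tuple(int(i) for i in x),2,(0,255,0),-1)
        if d%30==0:cv2.putText(im,str(d),tuple(int(i)+4 for i in x),0,.45,(255,255,0),1)
    cv2.imwrite(f"pics/{n}_crop.png",im)
E
python3 fit.py
```

```text
top 607 [ 0.5343 -0.0976] 0.0014 z [0.1234 0.1271] ang [ 17.6  19.6 237.5 238.9]
[ 0  0  0  8 13 15 16 13 12 15 12 13 13 14  6 14  9  5 13 15  9 11  9 17
 12 14 14 14 16 12 13 15 12 15 12 12 13 12 14 16 12 12 10 16 15 15 39 20
  0  0  0  0  0  0  0  0  0  0  0  0  0  0  0  0  0  0  0  0  0  0  0  0]
scene 723 [ 0.538  -0.0954] 0.0015 z [0.1228 0.1261] ang [ 17.7  18.8 238.  241. ]
[ 0  0  0 12 20 16 22 26 19 19 18 17 23 18 20 17 14 17 10 11 14 12 10 12
  9 10  8 12 12 10 12 14 12 18 17 19 17 17 17 20 16 22 15 17 22 16 22 21
  1  0  0  0  0  0  0  0  0  0  0  0  0  0  0  0  0  0  0  0  0  0  0  0]
all 1330 [ 0.5362 -0.0964] 0.002 z [0.1231 0.1265] ang [ 17.2  19.1 237.6 242. ]
[ 0  0  0 20 30 34 41 36 33 29 34 30 36 31 27 30 24 20 24 27 19 25 22 24
 24 21 25 25 25 27 26 31 25 29 29 31 30 29 29 38 27 34 25 33 35 34 58 42
  2  0  0  0  0  0  0  0  0  0  0  0  0  0  0  0  0  0  0  0  0  0  0  0]
```

View pics/top_crop.png

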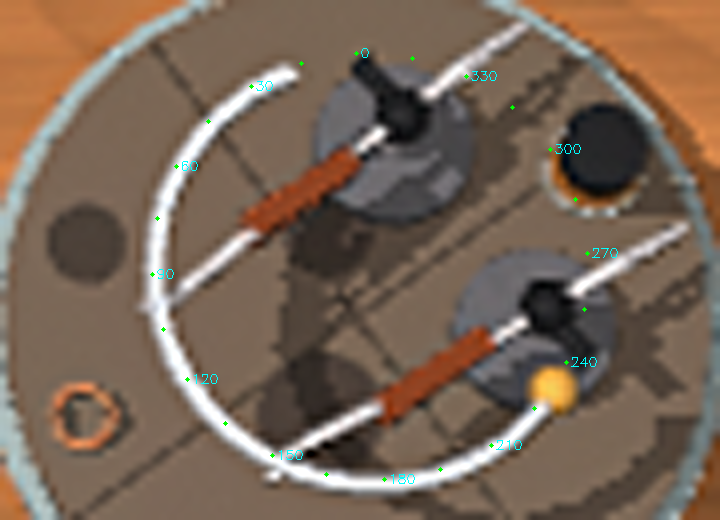

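View pics/scene_crop.png

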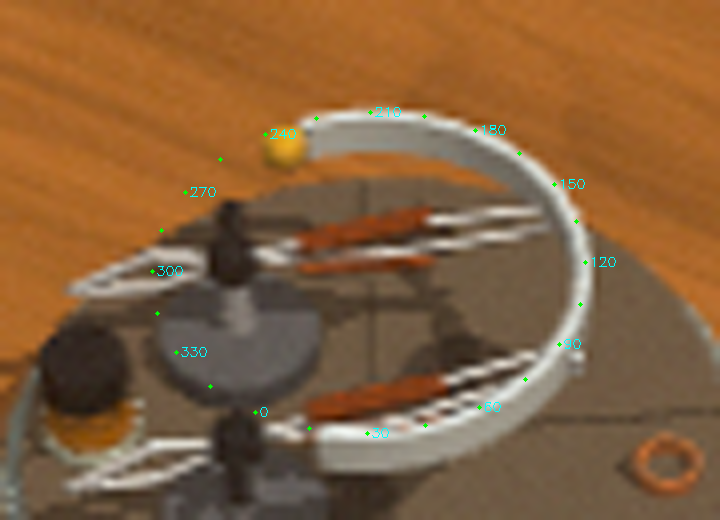

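The crops agree: the curve centre is about (0.536, -0.0965). The bare end is at about 19.5° (crop px 290,70) and the ball end at about 229.5° (540,400). The stroke therefore runs anticlockwise from the bare end. I'll shut the fingers and fly over the bare end at (0.602, -0.073).

```bash
python3 -m crank '[{"tx":0.0225,"ty":-0.0325},{"tx":0.0225,"ty":-0.0325},{"tx":0.0225,"ty":-0.0325},{"tx":0.0225,"ty":-0.0325},{"tx":0.0225,"ty":-0.0325},{"tx":0.0225,"ty":-0.0325},{"tx":0.0225,"ty":-0.0325},{"tx":0.0225,"ty":-0.0325},{"tx":0.0225,"ty":-0.0325},{"tx":0.0225,"ty":-0.0325},{"tx":0.0225,"ty":-0.0325},{"tx":0.0225,"ty":-0.0325}]' 0
python3 -m crank '[{"tx":0.0235,"ty":-0.033},{"tx":0.0235,"ty":-0.033},{"tx":0.0235,"ty":-0.033},{"tx":0.0235,"ty":-0.033},{"tx":0.0235,"ty":-0.033},{"tx":0.0235,"ty":-0.033},{},{},{},{}]'
python3 -m crank '[{},{}]'
```

```text
schema error: expected keys tx, ty, tz, turn
schema error: expected keys tx, ty, tz, turn
schema error: expected keys tx, ty, tz, turn
```

```bash
python3 -m crank '[{"tx":0.0225,"ty":-0.0325,"tz":0,"turn":0},{"tx":0.0225,"ty":-0.0325,"tz":0,"turn":0},{"tx":0.0225,"ty":-0.0325,"tz":0,"turn":0},{"tx":0.0225,"ty":-0.0325,"tz":0,"turn":0},{"tx":0.0225,"ty":-0.0325,"tz":0,"turn":0},{"tx":0.0225,"ty":-0.0325,"tz":0,"turn":0},{"tx":0.0225,"ty":-0.0325,"tz":0,"turn":0},{"tx":0.0225,"ty":-0.0325,"tz":0,"turn":0},{"tx":0.0225,"ty":-0.0325,"tz":0,"turn":0},{"tx":0.0225,"ty":-0.0325,"tz":0,"turn":0},{"tx":0.0225,"ty":-0.0325,"tz":0,"turn":0},{"tx":0.0225,"ty":-0.0325,"tz":0,"turn":0}]' 0
python3 -m crank '[{"tx":0.0235,"ty":-0.033,"tz":0,"turn":0},{"tx":0.0235,"ty":-0.033,"tz":0,"turn":0},{"tx":0.0235,"ty":-0.033,"tz":0,"turn":0},{"tx":0.0235,"ty":-0.033,"tz":0,"turn":0},{"tx":0.0235,"ty":-0.033,"tz":0,"turn":0},{"tx":0.0235,"ty":-0.033,"tz":0,"turn":0},{"tx":0,"ty":0,"tz":0,"turn":0},{"tx":0,"ty":0,"tz":0,"turn":0},{"tx":0,"ty":0,"tz":0,"turn":0}]'
python3 -m crank '[{"tx":0,"ty":0,"tz":0,"turn":0},{"tx":0,"ty":0,"tz":0,"turn":0}]'
```

```text
t: 2.7
tool_pos: [0.4618, 0.124, 0.1982]
tool_rot: [-0.0, 0.984, -0.176, 0.0]
wrist_force: [0.5, 0.8, -0.2]
opening: -0.0003
grip_force: 0.0
t: 3.45
tool_pos: [0.6019, -0.0723, 0.1975]
tool_rot: [-0.0, 0.984, -0.177, -0.0]
wrist_force: [0.4, -0.1, -0.0]
opening: -0.0001
grip_force: 0.0
t: 3.62
tool_pos: [0.6018, -0.0712, 0.1986]
tool_rot: [-0.0, 0.984, -0.176, 0.0]
wrist_force: [-0.1, -1.2, 0.5]
opening: 0.0
grip_force: 0.0
```

```bash
python3 -m crank '[{"tx":0,"ty":0,"tz":-0.02,"turn":0},{"tx":0,"ty":0,"tz":-0.02,"turn":0},{"tx":0,"ty":0,"tz":-0.02,"turn":0},{"tx":0,"ty":0,"tz":0,"turn":0},{"tx":0,"ty":0,"tz":0,"turn":0},{"tx":0,"ty":0,"tz":0,"turn":0}]'
cat > probe.py <<'E'
from h import *
import sys,os
N=int(sys.argv[1]);F=[];T=[];D=[]
for k in range(N):
    p=eyes.capture("scene");s=r.get_state();F.append(s["wrist_force"]);T.append(s["tool_pos"]);D.append(p["depth"])
print("t",s["t"],"F",np.mean(F,0).round(2),"sd",np.std(F,0).round(2),"tcp",np.mean(T,0).round(4),"sd",np.std(T,0).round(4))
d=np.mean(D,0);p["depth"]=d;C=cloud(p)
if len(sys.argv)>2: np.savez("base.npz",d=d,C=C)
else:
    B=np.load("base.npz")["C"];Bd=np.load("base.npz")["d"];q=C-B
    rr=np.hypot(B[...,0]-.536,B[...,1]+.0965);m=(np.abs(rr-.07)<.006)&(np.abs(B[...,2]-.124)<.005)
    a=np.degrees(np.arctan2(B[...,1]+.0965,B[...,0]-.536))%360
    for lo,hi in((20,90),(90,160),(160,230)):
        k=m&(a>lo)&(a<hi)&(np.abs(d-Bd)<.012);x=d[k]-Bd[k];print(lo,hi,k.sum(),"ddepth mm",(1e3*np.median(x)).round(2),(1e3*x.std()/max(1,k.sum())**.5).round(2))
np.save("last.npy",C);cv2.imwrite("pics/now.png",p["pixels"][...,::-1])
im=cv2.resize(p["pixels"][130:230,170:300,::-1],None,fx=6,fy=6,interpolation=cv2.INTER_CUBIC);cv2.imwrite("pics/nowcrop.png",im)
E
python3 probe.py 8 base
```

```text
t: 4.12
tool_pos: [0.6028, -0.0719, 0.1397]
tool_rot: [0.0, 0.984, -0.176, 0.001]
wrist_force: [-0.2, 0.5, 0.7]
opening: 0.0
grip_force: 0.0
t 4.5167 F [ 0.07 -0.   -0.03] sd [0.36 0.59 0.51] tcp [ 0.6026 -0.0721  0.1391] sd [0.0003 0.0001 0.0006]
```

View pics/nowcrop.png

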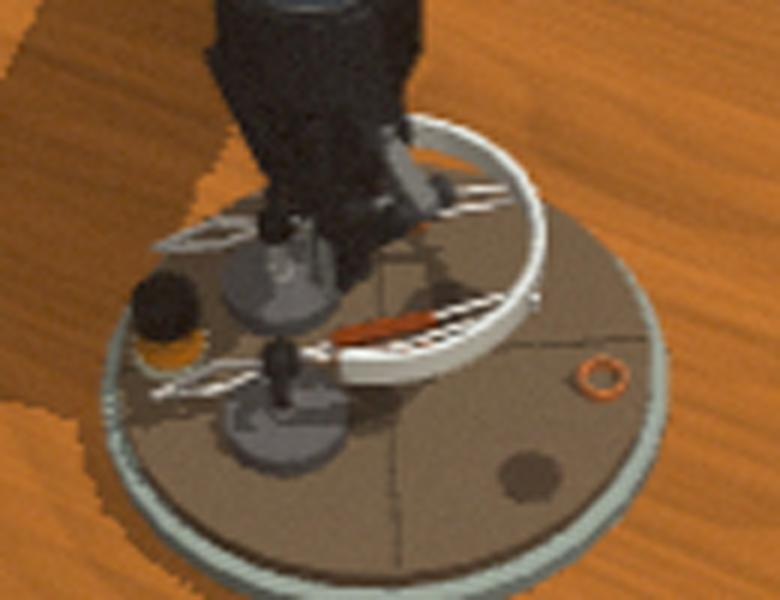

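```bash
python3 - <<'E'
from h import *
p=eyes.capture("scene");K=np.array(p["camera_matrix"]);q=np.array(p["orientation"]);Rm=q if q.shape==(3,3) else R.from_quat(q[[1,2,3,0]]).as_matrix()
for X in([.6025,-.072,.139],[.602,-.073,.125],[.536,-.0965,.125]):
    y=(np.array(X)-p["origin"])@Rm@K.T;uv=y[:2]/y[2];print(X,uv.round(1),"crop",((uv-[170,130]+.5)*6).round())
C=cloud(p)
for u,v in((228,176),(228,172),(227,168),(225,160),(226,188),(228,189)):print(u,v,C[v,u].round(3))
s=r.get_state();print(s["joint_positions"],s["opening"])
rr=np.hypot(C[...,0]-.6025,C[...,1]+.072);m=(rr<.03)&(C[...,2]>.128)&(C[...,2]<.2)&(p["depth"]>0);print(m.sum(),C[m].min(0),C[m].max(0))
E
```

```text
[0.6025, -0.072, 0.139] [227.3 185. ] crop [347. 333.]
[0.602, -0.073, 0.125] [227.4 188.3] crop [347. 353.]
[0.536, -0.0965, 0.125] [232.6 167.8] crop [379. 230.]
228 176 [ 0.613 -0.061  0.188]
228 172 [ 0.612 -0.061  0.202]
227 168 [ 0.62  -0.057  0.225]
225 160 [ 0.621 -0.06   0.251]
226 188 [ 0.58  -0.092  0.093]
228 189 [ 0.602 -0.071  0.124]
[ 1.37939963e-01  3.88710763e-01  1.45589372e-01  9.32419281e-06
 -1.32736208e+00  1.07796812e+00] -6.425520014556545e-05
67 [ 0.59034217 -0.08897504  0.12922156] [ 0.61631907 -0.04621969  0.19934933]
```

```bash
python3 - <<'E'
from h import *
p=eyes.capture("scene");C=cloud(p)
for v in range(154,192,2):print(v,[C[v,u].round(3).tolist() for u in (222,227,232,240)])
im=cv2.resize(p["pixels"][120:200,190:270,::-1],None,fx=7,fy=7,interpolation=cv2.INTER_CUBIC)
im=np.clip(im.astype(float)*1.8+20,0,255).astype(np.uint8);cv2.imwrite("pics/tip.png",im)
E
```

```text
154 [[0.626, -0.064, 0.273], [0.621, -0.054, 0.273], [0.623, -0.04, 0.281], [0.472, -0.112, 0.111]]
156 [[0.627, -0.063, 0.268], [0.621, -0.055, 0.266], [0.625, -0.039, 0.278], [0.387, -0.164, -0.0]]
158 [[0.624, -0.066, 0.258], [0.62, -0.056, 0.259], [0.622, -0.041, 0.268], [0.428, -0.139, 0.041]]
160 [[0.621, -0.069, 0.247], [0.62, -0.056, 0.253], [0.601, -0.055, 0.236], [0.617, -0.023, 0.266]]
162 [[0.623, -0.068, 0.242], [0.613, -0.061, 0.237], [0.598, -0.057, 0.224], [0.622, -0.021, 0.265]]
164 [[0.616, -0.073, 0.226], [0.607, -0.065, 0.222], [0.629, -0.037, 0.257], [0.627, -0.018, 0.265]]
166 [[0.616, -0.073, 0.22], [0.615, -0.061, 0.225], [0.627, -0.039, 0.247], [0.627, -0.018, 0.259]]
168 [[0.612, -0.077, 0.207], [0.613, -0.062, 0.216], [0.629, -0.038, 0.244], [0.502, -0.095, 0.093]]
170 [[0.614, -0.076, 0.203], [0.62, -0.058, 0.218], [0.627, -0.04, 0.234], [0.47, -0.115, 0.043]]
172 [[0.612, -0.078, 0.193], [0.615, -0.062, 0.204], [0.485, -0.133, 0.04], [0.475, -0.112, 0.041]]
174 [[0.611, -0.079, 0.184], [0.615, -0.062, 0.197], [0.491, -0.129, 0.039], [0.483, -0.108, 0.042]]
176 [[0.61, -0.08, 0.176], [0.614, -0.063, 0.188], [0.498, -0.125, 0.041], [0.489, -0.104, 0.042]]
178 [[0.53, -0.137, 0.057], [0.616, -0.063, 0.183], [0.506, -0.12, 0.042], [0.497, -0.1, 0.044]]
180 [[0.536, -0.133, 0.057], [0.517, -0.13, 0.039], [0.511, -0.117, 0.041], [0.503, -0.096, 0.044]]
182 [[0.539, -0.132, 0.053], [0.525, -0.125, 0.041], [0.517, -0.114, 0.04], [0.56, -0.061, 0.113]]
184 [[0.54, -0.132, 0.045], [0.532, -0.121, 0.043], [0.568, -0.081, 0.102], [0.561, -0.061, 0.106]]
186 [[0.545, -0.129, 0.044], [0.581, -0.088, 0.103], [0.574, -0.077, 0.103], [0.56, -0.062, 0.097]]
188 [[0.585, -0.101, 0.093], [0.602, -0.074, 0.126], [0.57, -0.08, 0.088], [0.587, -0.046, 0.126]]
190 [[0.556, -0.122, 0.042], [0.605, -0.072, 0.123], [0.6, -0.061, 0.123], [0.588, -0.045, 0.12]]
```

View pics/tip.png

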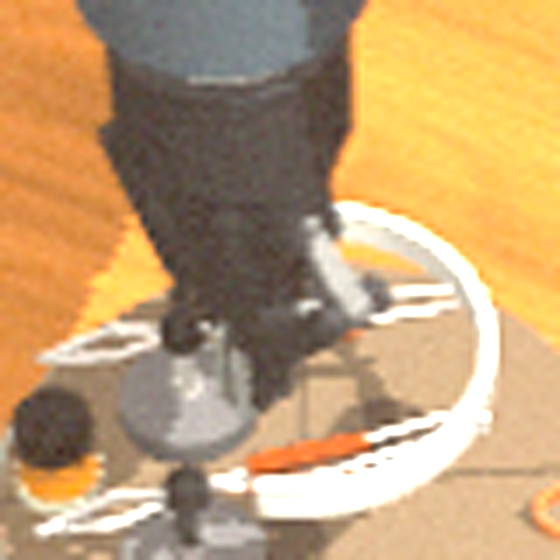

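The closed finger's lowest visible point is at about px (228,178), with z≈0.18, but the state says the TCP is at 0.139. I need to sort that out before any contact.

```bash
python3 - <<'E'
from h import *
for n in("scene","top"):
    p=eyes.capture(n);C=cloud(p);m=(p["depth"]>0)&(np.hypot(C[...,0]-.6025,C[...,1]+.072)<.12)&(C[...,2]>.132)
    print(n)
    for z in np.arange(.13,.45,.015):
        k=m&(C[...,2]>=z)&(C[...,2]<z+.015);P=C[k]
        if len(P):print(round(z,3),len(P),P[:,:2].min(0).round(3),P[:,:2].max(0).round(3))
s=r.get_state();print(s["tool_pos"],s["tool_rot"],s["joint_positions"])
E
```

```text
scene
0.16 2 [ 0.612 -0.071] [ 0.613 -0.07 ]
0.175 35 [ 0.602 -0.083] [ 0.615 -0.059]
0.19 41 [ 0.603 -0.089] [ 0.616 -0.057]
0.205 34 [ 0.605 -0.1  ] [ 0.625 -0.05 ]
0.22 93 [ 0.595 -0.112] [ 0.627 -0.039]
0.235 113 [ 0.594 -0.126] [ 0.631 -0.026]
0.25 154 [ 0.59  -0.134] [ 0.636 -0.012]
0.265 140 [ 0.594 -0.129] [ 0.631 -0.017]
0.28 72 [ 0.608 -0.062] [ 0.626 -0.032]
0.295 115 [ 0.59  -0.104] [ 0.641 -0.035]
0.31 171 [ 0.587 -0.1  ] [ 0.642 -0.034]
0.325 186 [ 0.584 -0.101] [ 0.641 -0.034]
0.34 129 [ 0.593 -0.095] [ 0.642 -0.035]
0.355 159 [ 0.583 -0.106] [ 0.649 -0.028]
0.37 254 [ 0.581 -0.104] [ 0.649 -0.027]
0.385 242 [ 0.591 -0.107] [ 0.648 -0.027]
0.4 253 [ 0.589 -0.105] [ 0.65  -0.027]
0.415 272 [ 0.588 -0.107] [ 0.648 -0.027]
0.43 280 [ 0.585 -0.105] [ 0.649 -0.027]
0.445 294 [ 0.584 -0.105] [ 0.649 -0.027]
top
0.16 1 [ 0.592 -0.067] [ 0.592 -0.067]
0.175 14 [ 0.588 -0.084] [ 0.598 -0.062]
0.19 8 [ 0.588 -0.083] [ 0.593 -0.066]
0.205 9 [ 0.58  -0.098] [ 0.602 -0.039]
0.22 38 [ 0.575 -0.111] [ 0.606 -0.029]
0.235 54 [ 0.57  -0.124] [ 0.613 -0.022]
0.25 118 [ 0.569 -0.135] [ 0.632 -0.015]
0.265 75 [ 0.57  -0.132] [ 0.628 -0.018]
0.28 13 [ 0.578 -0.111] [ 0.609 -0.033]
0.295 22 [ 0.563 -0.098] [ 0.589 -0.039]
0.31 53 [ 0.563 -0.102] [ 0.59  -0.039]
0.325 16 [ 0.562 -0.092] [ 0.576 -0.046]
0.355 56 [ 0.555 -0.115] [ 0.59  -0.031]
0.37 69 [ 0.555 -0.111] [ 0.592 -0.031]
0.385 81 [ 0.555 -0.115] [ 0.591 -0.031]
0.4 89 [ 0.555 -0.115] [ 0.586 -0.032]
0.415 84 [ 0.555 -0.115] [ 0.582 -0.033]
0.43 85 [ 0.555 -0.111] [ 0.579 -0.035]
0.445 59 [ 0.555 -0.104] [ 0.574 -0.038]
[ 0.60205647 -0.07229783  0.137896  ] [ 4.08928911e-06  9.84301192e-01 -1.76496923e-01  1.03704179e-05] [ 1.37956989e-01  3.88850322e-01  1.45349298e-01  1.46405623e-05
 -1.32727812e+00  1.07798309e+00]
```

Both cameras put the visible fingertip at z≈0.175, about 36 mm above the reported TCP. I'll trust neither value, so I'll go down in small steps, watching force and collar depth.

```bash
python3 -m crank '[{"tx":0,"ty":0,"tz":-0.005,"turn":0},{"tx":0,"ty":0,"tz":-0.005,"turn":0},{"tx":0,"ty":0,"tz":-0.002,"turn":0},{"tx":0,"ty":0,"tz":0,"turn":0}]'
cat >> probe.py <<'E'
m=(p["depth"]>0)&(np.hypot(C[...,0]-.6025,C[...,1]+.072)<.03)&(C[...,2]>.135)
print("lowest visible tip z",np.sort(C[...,2][m])[:8].round(4))
E
python3 probe.py 4
python3 -m crank '[{"tx":0,"ty":0,"tz":-0.001,"turn":0},{"tx":0,"ty":0,"tz":-0.001,"turn":0},{"tx":0,"ty":0,"tz":0,"turn":0}]'
python3 probe.py 4
```

```text
t: 5.05
tool_pos: [0.6014, -0.0722, 0.1247]
tool_rot: [0.0, 0.984, -0.177, -0.001]
wrist_force: [-0.1, 0.8, 0.6]
opening: -0.0003
grip_force: 0.0
t 5.25 F [-0.48  0.08 -0.2 ] sd [0.56 0.26 0.36] tcp [ 0.602  -0.0723  0.1257] sd [0.0002 0.     0.0003]
20 90 74 ddepth mm -0.12 0.16
90 160 50 ddepth mm 0.05 0.18
160 230 35 ddepth mm -0.67 0.27
lowest visible tip z [0.1605 0.162  0.1624 0.1645 0.1651 0.1651 0.1652 0.1658]
t: 5.5
tool_pos: [0.6019, -0.0722, 0.1237]
tool_rot: [-0.0, 0.984, -0.176, -0.0]
wrist_force: [-0.4, 0.0, -0.3]
opening: 0.0001
grip_force: 0.0
t 5.7 F [ 0.19  0.19 -0.24] sd [0.2  0.33 0.45] tcp [ 0.602  -0.0723  0.1239] sd [0.     0.     0.0001]
20 90 73 ddepth mm -0.07 0.15
90 160 50 ddepth mm -0.09 0.19
160 230 35 ddepth mm -0.06 0.23
lowest visible tip z [0.1353 0.1589 0.1596 0.1613 0.162  0.162  0.1625 0.1632]
```

```bash
for i in 1 ; do python3 -m crank '[{"tx":0,"ty":0,"tz":-0.001,"turn":0},{"tx":0,"ty":0,"tz":-0.001,"turn":0},{"tx":0,"ty":0,"tz":0,"turn":0}]'; python3 probe.py 6; done
```

```text
t: 5.95
tool_pos: [0.6019, -0.0722, 0.1216]
tool_rot: [0.0, 0.984, -0.177, -0.0]
wrist_force: [0.4, -0.2, -0.1]
opening: 0.0
grip_force: 0.0
t 6.25 F [ 0.11 -0.13 -0.03] sd [0.53 0.57 0.2 ] tcp [ 0.602  -0.0723  0.1218] sd [0.0001 0.     0.0001]
20 90 71 ddepth mm 0.11 0.13
90 160 50 ddepth mm -0.2 0.16
160 230 37 ddepth mm 0.13 0.23
lowest visible tip z [0.1573 0.1597 0.1598 0.1611 0.1612 0.1618 0.1627 0.1634]
```

View pics/nowcrop.png

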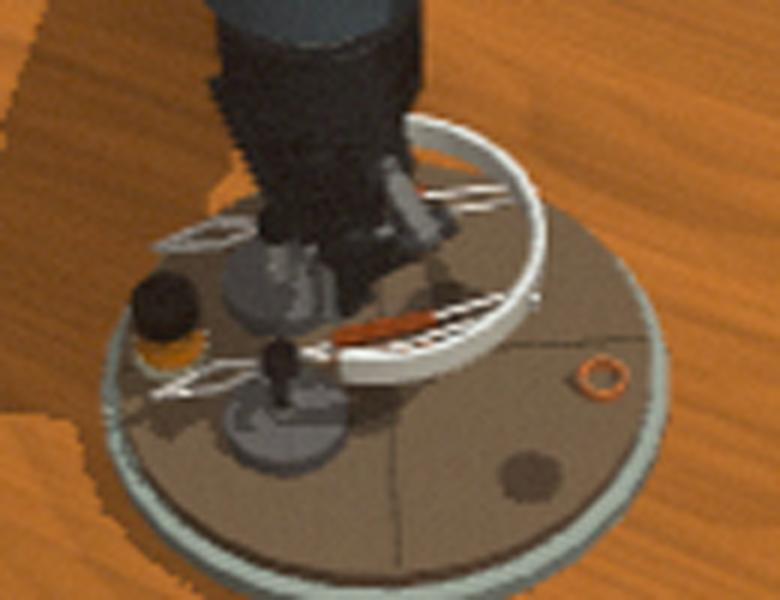

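The tip is still about 33 mm above the edge at px (228,181), with no contact and the collar unmoved. The real tip sits about 36 mm above the reported z, and xy agrees. I'll descend 25 mm, then go in fine steps.

```bash
python3 -m crank '[{"tx":0,"ty":0,"tz":-0.008,"turn":0},{"tx":0,"ty":0,"tz":-0.008,"turn":0},{"tx":0,"ty":0,"tz":-0.007,"turn":0},{"tx":0,"ty":0,"tz":-0.002,"turn":0},{"tx":0,"ty":0,"tz":0,"turn":0},{"tx":0,"ty":0,"tz":0,"turn":0}]'
python3 probe.py 5; python3 -m crank '[{"tx":0,"ty":0,"tz":-0.002,"turn":0},{"tx":0,"ty":0,"tz":-0.001,"turn":0},{"tx":0,"ty":0,"tz":0,"turn":0}]'; python3 probe.py 5
```

```text
t: 6.75
tool_pos: [0.602, -0.0724, 0.0967]
tool_rot: [0.0, 0.984, -0.176, -0.0]
wrist_force: [0.9, 0.1, -0.1]
opening: -0.0001
grip_force: 0.0
t 7.0 F [-0.21 -0.18  0.33] sd [0.25 0.46 0.09] tcp [ 0.6023 -0.0723  0.0972] sd [0.     0.     0.0001]
20 90 72 ddepth mm 0.21 0.14
90 160 51 ddepth mm -0.05 0.18
160 230 31 ddepth mm -0.47 0.24
lowest visible tip z [0.1355 0.1356 0.1366 0.1376 0.1376 0.1379 0.1382 0.1389]
t: 7.25
tool_pos: [0.6018, -0.0722, 0.0936]
tool_rot: [0.0, 0.984, -0.177, -0.0]
wrist_force: [0.0, -0.6, 0.0]
opening: -0.0002
grip_force: 0.0
t 7.5 F [-0.26 -0.02  0.05] sd [0.67 0.51 0.44] tcp [ 0.602  -0.0723  0.0938] sd [0.0001 0.     0.0001]
20 90 68 ddepth mm -0.29 0.14
90 160 50 ddepth mm -0.06 0.14
160 230 30 ddepth mm 0.36 0.24
lowest visible tip z [0.135  0.1356 0.1357 0.1365 0.1365 0.1365 0.1371 0.1376]
```

View pics/nowcrop.png

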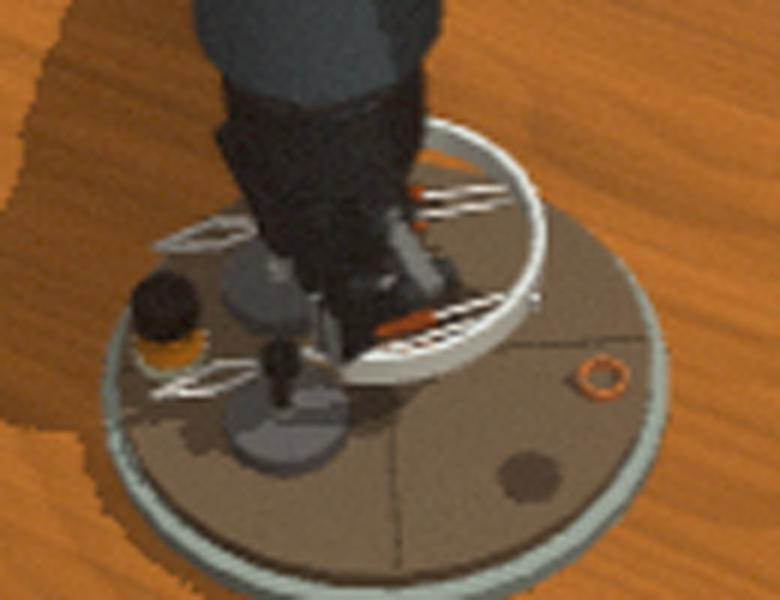

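The tip is now just above the bare end at px (227,189). I'll lower it in 2 mm steps.

```bash
python3 -m crank '[{"tx":0,"ty":0,"tz":-0.002,"turn":0},{"tx":0,"ty":0,"tz":0,"turn":0},{"tx":0,"ty":0,"tz":0,"turn":0}]'>/dev/null; python3 probe.py 6;  python3 -m crank '[{"tx":0,"ty":0,"tz":-0.002,"turn":0},{"tx":0,"ty":0,"tz":0,"turn":0},{"tx":0,"ty":0,"tz":0,"turn":0}]'>/dev/null; python3 probe.py 6
```

```text
t 8.05 F [ 0.18 -0.02  0.1 ] sd [0.49 0.54 0.4 ] tcp [ 0.602  -0.0723  0.0919] sd [0. 0. 0.]
20 90 68 ddepth mm -0.06 0.14
90 160 51 ddepth mm -0.35 0.15
160 230 31 ddepth mm 0.15 0.26
lowest visible tip z [0.1352 0.1361 0.1365 0.1366 0.1368 0.1376 0.1377 0.1383]
t 8.6 F [ 0.24 -0.26  1.03] sd [0.39 0.45 0.34] tcp [ 0.6022 -0.0723  0.09  ] sd [0. 0. 0.]
20 90 59 ddepth mm 1.07 0.39
90 160 47 ddepth mm 1.97 0.22
160 230 24 ddepth mm 1.39 0.37
lowest visible tip z [0.135  0.1356 0.1361 0.1362 0.1362 0.1366 0.1371 0.1375]
```

Contact: 1.0 N, with the collar sunk about 2 mm. I'll work out the stroke increments next.

```bash
python3 -c "
import numpy as np
c=np.array([.536,-.0965]);P=[np.array([.602,-.0723])]
for a in range(25,231,5):
    t=np.radians(min(a,229.5));x=c+.07*np.array([np.cos(t),np.sin(t)]);d=(x-P[-1]).round(4);P.append(P[-1]+d);print(a,*d,end=' | ')"
```

```text
25 -0.0026 0.0054 | 30 -0.0028 0.0054 | 35 -0.0033 0.0052 | 40 -0.0037 0.0048 | 45 -0.0041 0.0045 | 50 -0.0045 0.0041 | 55 -0.0048 0.0037 | 60 -0.0052 0.0033 | 65 -0.0054 0.0028 | 70 -0.0057 0.0024 | 75 -0.0058 0.0018 | 80 -0.0059 0.0013 | 85 -0.0061 0.0008 | 90 -0.0061 0.0003 | 95 -0.0061 -0.0003 | 100 -0.0061 -0.0008 | 105 -0.0059 -0.0013 | 110 -0.0058 -0.0018 | 115 -0.0057 -0.0024 | 120 -0.0054 -0.0028 | 125 -0.0052 -0.0033 | 130 -0.0048 -0.0037 | 135 -0.0045 -0.0041 | 140 -0.0041 -0.0045 | 145 -0.0037 -0.0048 | 150 -0.0033 -0.0052 | 155 -0.0028 -0.0054 | 160 -0.0024 -0.0057 | 165 -0.0018 -0.0058 | 170 -0.0013 -0.0059 | 175 -0.0008 -0.0061 | 180 -0.0003 -0.0061 | 185 0.0003 -0.0061 | 190 0.0008 -0.0061 | 195 0.0013 -0.0059 | 200 0.0018 -0.0058 | 205 0.0024 -0.0057 | 210 0.0028 -0.0054 | 215 0.0033 -0.0052 | 220 0.0037 -0.0048 | 225 0.0041 -0.0045 | 230 0.004 -0.0037 |
```

```bash
python3 -m crank '[{"tx":-0.0026,"ty":0.0054,"tz":0,"turn":0},{"tx":-0.0028,"ty":0.0054,"tz":0,"turn":0},{"tx":-0.0033,"ty":0.0052,"tz":0,"turn":0},{"tx":-0.0037,"ty":0.0048,"tz":0,"turn":0}]' | grep -E "tool_pos|wrist"; python3 probe.py 6
python3 -m crank '[{"tx":-0.0041,"ty":0.0045,"tz":0,"turn":0},{"tx":-0.0045,"ty":0.0041,"tz":0,"turn":0},{"tx":-0.0048,"ty":0.0037,"tz":0,"turn":0},{"tx":-0.0052,"ty":0.0033,"tz":0,"turn":0}]' | grep -E "tool_pos|wrist"; python3 probe.py 6
```

```text
tool_pos: [0.5893, -0.0507, 0.0899]
wrist_force: [-0.1, -1.0, 1.3]
t 9.2333 F [-0.42  0.61  0.99] sd [0.42 0.36 0.59] tcp [ 0.5892 -0.0507  0.0899] sd [0.0003 0.0005 0.0001]
20 90 50 ddepth mm 1.09 0.53
90 160 46 ddepth mm 2.12 0.19
160 230 2 ddepth mm -0.79 0.29
lowest visible tip z [0.1358 0.1373 0.1375 0.1377 0.1378 0.1389 0.1393 0.1403]
tool_pos: [0.5706, -0.0355, 0.0899]
wrist_force: [0.2, -0.1, 0.6]
t 9.8667 F [-0.3   0.23  0.73] sd [0.43 0.7  0.48] tcp [ 0.5704 -0.0354  0.09  ] sd [0.0004 0.0003 0.0001]
20 90 40 ddepth mm 0.89 0.63
90 160 1 ddepth mm 2.32 0.0
160 230 0 ddepth mm nan nan
lowest visible tip z [0.1728 0.1749 0.1825 0.1878 0.1887 0.1896 0.192  0.1929]
  return _methods._mean(a, axis=axis, dtype=dtype,
  ret = ret.dtype.type(ret / rcount)
  ret = _var(a, axis=axis, dtype=dtype, out=out, ddof=ddof,
  arrmean = um.true_divide(arrmean, div, out=arrmean,
  ret = ret.dtype.type(ret / rcount)
```

```bash
python3 -m crank '[{"tx":-0.0054,"ty":0.0028,"tz":-0.0004,"turn":0},{"tx":-0.0057,"ty":0.0024,"tz":0,"turn":0},{"tx":-0.0058,"ty":0.0018,"tz":0,"turn":0},{"tx":-0.0059,"ty":0.0013,"tz":0,"turn":0},{"tx":-0.0061,"ty":0.0008,"tz":0,"turn":0}]' | grep -E "tool_pos|wrist"; python3 probe.py 8 2>/dev/null|head -4
python3 -m crank '[{"tx":-0.0061,"ty":0.0003,"tz":0,"turn":0},{"tx":-0.0061,"ty":-0.0003,"tz":0,"turn":0},{"tx":-0.0061,"ty":-0.0008,"tz":0,"turn":0},{"tx":-0.0059,"ty":-0.0013,"tz":0,"turn":0},{"tx":-0.0058,"ty":-0.0018,"tz":0,"turn":0}]' | grep -E "tool_pos|wrist"; python3 probe.py 8 2>/dev/null|head -4
```

```text
tool_pos: [0.5415, -0.0265, 0.0896]
wrist_force: [1.0, -1.0, 1.0]
t 10.6833 F [-0.86  0.07  1.09] sd [0.36 0.33 0.31] tcp [ 0.5415 -0.0267  0.0895] sd [0.0005 0.0001 0.0001]
20 90 57 ddepth mm 1.19 0.38
90 160 0 ddepth mm nan nan
160 230 0 ddepth mm nan nan
tool_pos: [0.5115, -0.0307, 0.0896]
wrist_force: [0.1, 1.1, 1.3]
t 11.5 F [-0.8  -0.43  1.43] sd [0.5  0.38 0.27] tcp [ 0.5115 -0.0308  0.0895] sd [0.0005 0.0001 0.0001]
20 90 58 ddepth mm 1.52 0.21
90 160 13 ddepth mm 0.53 1.59
160 230 15 ddepth mm 0.77 0.47
```

```bash
python3 -m crank '[{"tx":-0.0057,"ty":-0.0024,"tz":0.0003,"turn":0},{"tx":-0.0054,"ty":-0.0028,"tz":0,"turn":0},{"tx":-0.0052,"ty":-0.0033,"tz":0,"turn":0},{"tx":-0.0048,"ty":-0.0037,"tz":0,"turn":0},{"tx":-0.0045,"ty":-0.0041,"tz":0,"turn":0}]' | grep -E "tool_pos|wrist"; python3 probe.py 8 2>/dev/null|head -4
python3 -m crank '[{"tx":-0.0041,"ty":-0.0045,"tz":0,"turn":0},{"tx":-0.0037,"ty":-0.0048,"tz":0,"turn":0},{"tx":-0.0033,"ty":-0.0052,"tz":0,"turn":0},{"tx":-0.0028,"ty":-0.0054,"tz":0,"turn":0},{"tx":-0.0024,"ty":-0.0057,"tz":0,"turn":0}]' | grep -E "tool_pos|wrist"; python3 probe.py 8 2>/dev/null|head -4
```

```text
tool_pos: [0.486, -0.0473, 0.0899]
wrist_force: [1.0, 1.2, 0.9]
t 12.3167 F [-0.72 -0.56  0.65] sd [0.46 0.27 0.44] tcp [ 0.4861 -0.0473  0.0898] sd [0.0005 0.0003 0.0001]
20 90 60 ddepth mm 1.49 0.23
90 160 25 ddepth mm 2.2 0.67
160 230 28 ddepth mm 0.9 0.32
tool_pos: [0.4698, -0.0731, 0.0899]
wrist_force: [-0.5, 0.5, 1.6]
t 13.1333 F [-0.5  -0.4   0.87] sd [0.48 0.66 0.32] tcp [ 0.4699 -0.073   0.0898] sd [0.0003 0.0005 0.    ]
20 90 61 ddepth mm 1.36 0.18
90 160 44 ddepth mm 1.93 0.28
160 230 16 ddepth mm 0.69 0.53
```

```bash
python3 -m crank '[{"tx":-0.0018,"ty":-0.0058,"tz":-0.0002,"turn":0},{"tx":-0.0013,"ty":-0.0059,"tz":0,"turn":0},{"tx":-0.0008,"ty":-0.0061,"tz":0,"turn":0},{"tx":-0.0003,"ty":-0.0061,"tz":0,"turn":0},{"tx":0.0003,"ty":-0.0061,"tz":0,"turn":0}]' | grep -E "tool_pos|wrist"; python3 probe.py 8 2>/dev/null|head -4
python3 -m crank '[{"tx":0.0008,"ty":-0.0061,"tz":0,"turn":0},{"tx":0.0013,"ty":-0.0059,"tz":0,"turn":0},{"tx":0.0018,"ty":-0.0058,"tz":0,"turn":0},{"tx":0.0024,"ty":-0.0057,"tz":0,"turn":0}]' | grep -E "tool_pos|wrist"; python3 probe.py 8 2>/dev/null|head -4
```

```text
tool_pos: [0.4662, -0.1032, 0.0896]
wrist_force: [0.1, 0.7, 1.3]
t 13.95 F [-0.03 -0.98  1.02] sd [0.61 0.82 0.43] tcp [ 0.4663 -0.1031  0.0896] sd [0.     0.0005 0.    ]
20 90 60 ddepth mm 1.27 0.2
90 160 45 ddepth mm 2.26 0.2
160 230 23 ddepth mm 0.35 1.15
tool_pos: [0.4728, -0.1266, 0.0896]
wrist_force: [-0.5, 1.1, 1.1]
t 14.6833 F [ 0.13 -0.7   1.32] sd [0.64 0.61 0.4 ] tcp [ 0.4728 -0.1266  0.0896] sd [0.0002 0.0005 0.    ]
20 90 58 ddepth mm 1.2 0.21
90 160 43 ddepth mm 2.44 0.23
160 230 27 ddepth mm 0.78 0.31
```

```bash
python3 -m crank '[{"tx":0.0028,"ty":-0.0054,"tz":0,"turn":0},{"tx":0.0033,"ty":-0.0052,"tz":0,"turn":0},{"tx":0.0037,"ty":-0.0048,"tz":0,"turn":0},{"tx":0.0041,"ty":-0.0045,"tz":0,"turn":0},{"tx":0.0036,"ty":-0.0034,"tz":0,"turn":0},{"tx":0,"ty":0,"tz":0,"turn":0}]' | grep -E "tool_pos|wrist"; python3 probe.py 6 2>/dev/null|head -4
```

```text
tool_pos: [0.4909, -0.1503, 0.0894]
wrist_force: [-0.0, -0.3, 0.9]
t 15.4833 F [ 0.42 -0.66  0.67] sd [0.49 0.46 0.27] tcp [ 0.4904 -0.1496  0.0896] sd [0.0002 0.0003 0.0001]
20 90 60 ddepth mm 1.74 0.22
90 160 47 ddepth mm 2.35 0.26
160 230 27 ddepth mm 0.8 0.28
```

View pics/nowcrop.png

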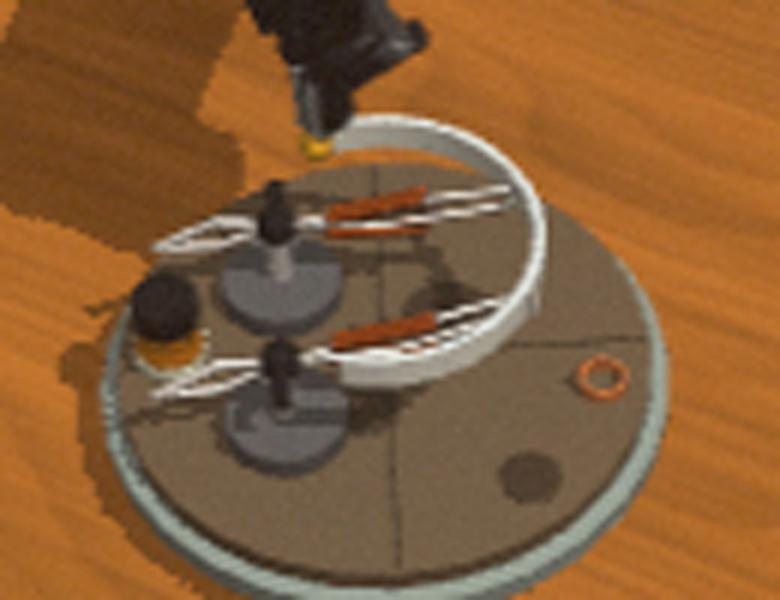

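The fingertip rests at the ball end, at px (224,152), partly over the ball, and the jar and ring are in place. Now I'll come straight up.

```bash
python3 -m crank '[{"tx":0,"ty":0,"tz":0.008,"turn":0},{"tx":0,"ty":0,"tz":0.015,"turn":0},{"tx":0,"ty":0,"tz":0.025,"turn":0},{"tx":0,"ty":0,"tz":0.025,"turn":0},{"tx":0,"ty":0,"tz":0.025,"turn":0},{"tx":0,"ty":0,"tz":0.02,"turn":0},{"tx":0,"ty":0,"tz":0,"turn":0},{"tx":0,"ty":0,"tz":0,"turn":0},{"tx":0,"ty":0,"tz":0,"turn":0},{"tx":0,"ty":0,"tz":0,"turn":0},{"tx":0,"ty":0,"tz":0,"turn":0},{"tx":0,"ty":0,"tz":0,"turn":0}]' | grep -E "tool_pos|wrist"; python3 probe.py 6 2>/dev/null|head -4; python3 -c "
from cell import r
print(r.job_done())"
```

```text
tool_pos: [0.4897, -0.1493, 0.2069]
wrist_force: [-0.4, 0.8, -0.4]
t 16.7833 F [-0.11 -0.01 -0.03] sd [0.26 0.55 0.41] tcp [ 0.49   -0.1494  0.2073] sd [0.0001 0.     0.0002]
20 90 73 ddepth mm -0.27 0.13
90 160 49 ddepth mm -0.2 0.17
160 230 37 ddepth mm -0.42 0.2
the job is handed in; nothing more can be done
None
```

I stroked the collar's upper edge from the bare end round to the ball end at about 1 N (about 2–3 mm of sink), lifted straight off and handed the job in at about 17 s; the collar sprang back and the ring and jar looked undisturbed.

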